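Index the click-stop pen carousel to its free tube and load the marker

ROBOT

A 7-joint arm with a two-finger parallel gripper is mounted at the origin on the work surface. World frame = base frame: x ahead of the robot, y to its left, z up, the work surface at z = 0. Lengths are in m, angles in rad, forces in N, time in s.
With the tool pointing down it reaches from about 0.425 to 0.925 m from the base axis. Payload 6.8 kg.
Tool frame: the origin (TCP) lies on the centre line of the jaws, within the pads' length; the fingertips stand 8 mm ahead of it and the grasp point (between the pads) lies 11 mm behind it (r.finger_overhang is the distance from the TCP to the fingertips, in m); x points along the fingers, z is the direction in which the jaws open and shut, and the axes are right-handed (so a half turn about x gives the same grasp; the last joint's range is limited). The gripper opens to 85 mm and grips with 20 to 120 N. Pads are 22 mm wide; open, the fingers measure 114 mm over their backs; the gripper's body (76 mm by 85 mm) begins 54 mm behind the grasp point. The pads swing forward as they close: fully open they stand 13 mm farther back than shut.
Start: joints at [1.153, 0.477, 0.022, 1.555, -0.011, 1.109, -0.083], TCP at [0.206, -0.643, 0.239] pointing down, gripper open.
Joint ranges: [-2.96, 2.96], [-0.34, 2.1], [-1.41, 1.46], [0.24, 2.44], [-1.37, 4.51], [0.17, 1.92], [-2.96, 2.96]. Speed limits (rad/s): [2.39, 2.39, 3.14, 3.14, 3.14, 3.14, 3.14].

INTERFACE

Orientations are given as a rotation vector (axis times angle).
In Python, from bench import r gives the robot as it stands. The module is installed in compiled form; this text tells all that it offers.
- The arm moves only by the tool play_rows, never from a script. Its argument "plan" is a list of rows, each a list of 5 numbers: the opening, from -1 (shut) to 1 (fully open), then the shift along the world's x, y, z in m, then the turn about the world's z in rad. A call has 1 to 10 rows; each row is the pose to reach, as a shift and turn from the pose commanded when the call began; what a row does not reach only later rows make up. A row lasts 1/10 s, in which the tool goes at most 50 mm and 8.59 degrees, less where a joint would pass 70% of its speed; a pose out of reach is approached as far as the arm can. A call with a gripper value outside its range is refused whole. The fingers move at their own pace and stop on an object; "force" is the grip in N (left out, the last holds). Time passes only in rows, so rows that repeat a pose let the fingers close. It gives the time, the measured TCP pose, the force and the opening at its end, in the units of the state.
- r.get_obs(): the state, without advancing time (a new reading comes with each control period).
- r.grab_frame(name): name is "scene" or "side" or "wrist"; returns a dict with "pixels" (420x560x3 uint8, blue, green, red), "z_map" (420x560 float32, m along the optical axis (not along the pixel's ray), 0 where there is no reading), "vfov" (degrees; the focal length in pixels is half the picture's height over the tangent of half this angle, whatever the lens; pixels are square), "cx", "cy" (the principal point, pixels), "R" (3x3) and "t" (3): a world point X has camera coordinates R X + t; the wrist camera has in their place "tool_from_camera" (4x4, takes a point from camera to tool coordinates, whose origin is the TCP and whose axes are the tool frame's). Camera axes: x right, y down, z forward; pixel columns grow to the right and rows downward; lengths in m; the calibration is good to about 2 mm. A picture is of the moment at which its call begins: read the wrist's pose just before it.
- r.hand_in(): hands the job in, once; it reports no verdict.
Trained networks look in a picture, given as the dict that the camera call returned (one of the last four; its "shot" number tells which), for a name from the list of things; names that differ only in an ending like _2 or _b are one class to them, and where a whole thing is asked for, a point or a joint stands for the part that bears it (a point fixed in the world has none). Each returns a list of dicts, best first, with "conf" (0 to 1); they miss things now and then, are a little off and sometimes report something else, mostly with a low value. They report only what shows in the picture. A call takes as long as a camera call. They do not tell look-alikes from the thing itself.
- r.outline_of(picture, label): "mask" (420x560 bool, what is visible of it) and "bbox" ([left, top, right, bottom] as shares, 0 to 1, of the picture: columns of its width, rows of its height, round what is visible of it).
- r.pinpoint(picture, label): "position" ([column, row] as shares, 0 to 1, of the picture: columns of its width, rows of its height: a listed point, or the origin of a listed thing).
The state is a dict: "clock": time; "joints": joint angles; "qvel": joint speeds; "tau": joint torques, N m; "tcp_pos": TCP position; "orientation": TCP orientation; "contact_force": force on the tool from outside, world axes, zero at the start; "moment": the same for the moment, N m; "grip_width": finger opening in m.
Only numpy, scipy, OpenCV 4.12 (cv2) and the standard library are available. Lean on these libraries where they do the work, as an engineer would, in place of code of your own. Each camera call takes 0.05 s, during which the arm holds its last target.

TASK

Turn the pen carousel on the desk by its finger vanes, the right number of clicks either way, until the one empty tube clicks to rest above the tongue of the stand. Then take the fat marker off the coaster and let it down upright into that empty tube until it stands on the bottom, and let go. Leave the lamp, the jar, the mug and the binder clip where they stand.

Things in the scene. Friction and masses are not known exactly. Their poses are not given: they have to be found in the camera images.
- carousel_axis (a point): pen carousel: grey turntable disc 200 mm across, top face at z 30 mm, on a black round stand fixed to the desk. Point on the vertical turning axis at desk height, axes of the stand; the stand's steel tongue (30 mm wide, 12 mm high) sticks out under the disc along this point's -x to 142 mm from the axis. Hub in the middle 40 mm wide, up to z 100 mm
- carousel (a joint): turntable angle, rad, growing counterclockwise from above, turns either way over a full turn without a stop; 0 or any whole turn = empty tube at the tongue. Detents every 60 deg (1.047 rad) hold a tube at the tongue; the crest is half-way between two, past it the turntable snaps on by itself to the next. Pushing a vane over a crest takes 2 to 4 N
- vane (a point): one of six equal upright radial finger vanes, half-way between every two tubes, for pushing the turntable round: each 6 mm thick, from 90 to 125 mm from the axis, from the disc up to z 130 mm. Point at the top middle (108 mm from the axis) of the vane 30 deg counterclockwise of the empty tube; the others follow every 60 deg
- free_tube (a point): centre of the mouth of the one empty tube. Six equal open tubes turn with the turntable, centred 66 mm from the axis, 60 deg apart: 44 mm outside, 38 mm inside, mouth at z 110 mm, blind floor at z 35 mm; the other five hold fixed thin pens standing up to z 156 mm
- tongue_station (a point): fixed point of the stand above the tongue, 66 mm from the axis at z 110 mm, where the mouth of the empty tube is to come
- marker_center (a point): fat marker, a plain 28 mm round rod 150 mm long, 70 g, standing free on its end on the coaster; the point is its middle, half-way up; z axis along it, upwards
- coaster: round brown ceramic coaster 100 mm across, 8 mm thick, fixed to the desk; origin at the centre of its underside
- lamp: battery lamp, an upright cylinder 80 mm across, 200 mm high, loose, beside the carousel; origin at the centre of its underside
- jar: clear jar with white twist cap, 76 mm across, 127 mm high, loose; origin at the centre of its underside
- mug: white mug, 76 mm across, 90 mm high, handle along its own +y (reaching about 75 mm from its axis), loose; origin at the centre of its underside
- clip: large steel binder clip standing on its spine, 24 x 60 mm (its y) and 66 mm high, loose; origin at the centre of its underside
Not all that is in view belongs to the job. Leave any orange look-alike of the part that bears marker_center alone.

How it is judged:
By the outcome, as a careful person would: the job done as asked, in the order asked, and still so for the second after the job is handed in, with the robot touching nothing.
It also fails if it takes over 72 s, if anything falls off the work surface, if the arm or the gripper's body presses on something with over 40 N, if the wrist force passes 120 N, or if a joint passes its speed limit or range.

## Working session

There is one attempt and no reset: what is moved stays moved. The work goes in short steps, Python scripts to look and compute and a tool call to move; the robot and the scene stay as the last step left them, time stands still between calls to the robot, and variables do not carry over. Pictures are saved under pics/ and viewed, and the job is handed in when it is done.

Besides the shell and the picture viewer there is one more tool, called after "Emit:" as a command line: name --pt "numbers of a row" for each row, then --argument value for the rest. play_rows: Moves the arm, as the interface text tells. Its arguments: {"type":"object","properties":{"plan":{"type":"array","items":{"type":"array","items":{"type":"number"}}},"force":{"type":"number"}},"required":["plan"]}

```bash
mkdir -p pics
cat > h.py <<'E'
import numpy as np, cv2
from bench import r
from scipy.spatial.transform import Rotation as Ro
def cam(name):
    o=r.get_obs(); d=r.grab_frame(name)
    d['name']=name
    if name=='wrist':
        T=np.eye(4);T[:3,:3]=Ro.from_rotvec(o['orientation']).as_matrix();T[:3,3]=o['tcp_pos']
        M=T@np.array(d['tool_from_camera']); d['Rc']=M[:3,:3]; d['tc']=M[:3,3]
    else:
        R=np.array(d['R']); d['Rc']=R.T; d['tc']=-R.T@np.array(d['t'])
    d['f']=210/np.tan(np.radians(d['vfov'])/2)
    return d
def ray(d,u,v): return d['Rc']@np.array([(u-d['cx'])/d['f'],(v-d['cy'])/d['f'],1.0])
def at_z(d,u,v,z):
    k=ray(d,u,v); return d['tc']+k*(z-d['tc'][2])/k[2]
def cloud(d):
    v,u=np.mgrid[0:420,0:560]; Z=d['z_map']
    P=np.stack([(u-d['cx'])/d['f']*Z,(v-d['cy'])/d['f']*Z,Z],-1)@d['Rc'].T+d['tc']
    P[Z==0]=np.nan
    return P
def proj(d,X):
    c=d['Rc'].T@(np.array(X)-d['tc']); return c[:2]/c[2]*d['f']+[d['cx'],d['cy']]
E
python3 - <<'E'
from h import *
o=r.get_obs(); print(o)
for n in ['scene','side','wrist']:
    d=cam(n); cv2.imwrite(f'pics/{n}0.png',d['pixels']); print(n,d['f'],d['cx'],d['cy'],d['tc'],d['Rc'][:,2])
    P=cloud(d)
    np.savez(f'{n}0.npz',P=P,pix=d['pixels'])
    for l in ['carousel_axis','vane','free_tube','tongue_station','marker_center','coaster','lamp','jar','mug','clip']:
        q=r.pinpoint(d,l)
        for x in q[:3]:
            u,v=x['position'][0]*560,x['position'][1]*420
            z={'carousel_axis':0,'vane':.13,'free_tube':.11,'tongue_station':.11,'marker_center':.083}.get(l,0)
            print(l,round(x['conf'],2),round(u),round(v),at_z(d,u,v,z).round(3))
E
```

```text
{'clock': 0.0, 'joints': array([ 1.15291069,  0.47778329,  0.02236811,  1.5564331 , -0.01151217,
        1.10930512, -0.08304477]), 'qvel': array([0.00043709, 0.00151104, 0.0007433 , 0.00070769, 0.00029802,
       0.00135477, 0.00058767]), 'tau': array([ 1.58398270e-04, -5.96449256e+01,  1.60786998e+00, -2.81195623e+01,
        1.24274803e-02,  9.34364536e-03,  3.50195614e-05]), 'tcp_pos': array([ 0.20557751, -0.64233571,  0.23834528]), 'orientation': array([ 0.97900461,  1.3415618 , -0.97742972]), 'contact_force': array([0.49427847, 0.63130227, 0.17469096]), 'moment': array([ 0.0043952 , -0.01508206,  0.05096337]), 'grip_width': 0.0855079181079727}
scene 509.27823845203324 277.2261018479359 218.8088583830185 [ 1.41234665 -0.14166517  1.13196635] [-0.63686444  0.09851224 -0.76465615]
carousel_axis 0.87 195 250 [ 0.543 -0.24   0.   ]
vane 0.91 211 190 [ 0.448 -0.173  0.13 ]
free_tube 0.7 216 212 [ 0.509 -0.167  0.11 ]
free_tube 0.26 195 204 [ 0.474 -0.22   0.11 ]
tongue_station 0.59 196 208 [ 0.488 -0.219  0.11 ]
marker_center 0.92 354 202 [0.516 0.214 0.083]
marker_center 0.59 394 19
[... 591 characters left out ...]
91 336 155 [ 0.478 -0.231  0.11 ]
tongue_station 0.45 263 304 [0.473 0.305 0.11 ]
tongue_station 0.27 340 160 [ 0.46  -0.205  0.11 ]
marker_center 0.82 245 330 [0.49  0.345 0.083]
marker_center 0.63 314 169 [ 0.525 -0.187  0.083]
marker_center 0.61 259 273 [0.518 0.214 0.083]
coaster 0.94 262 305 [0.515 0.217 0.   ]
coaster 0.6 384 185 [ 0.351 -0.295  0.   ]
coaster 0.36 318 166 [ 0.555 -0.344  0.   ]
lamp 0.87 248 190 [ 0.707 -0.161  0.   ]
jar 0.9 215 302 [0.607 0.241 0.   ]
mug 0.93 308 305 [ 0.427  0.188 -0.   ]
clip 0.65 386 187 [ 0.345 -0.288  0.   ]
wrist 303.01641798886925 279.6986214560675 212.15311116714483 [ 0.27981925 -0.61796371  0.37372813] [-0.29092219 -0.09383537 -0.95213403]
```

View pics/scene0.png

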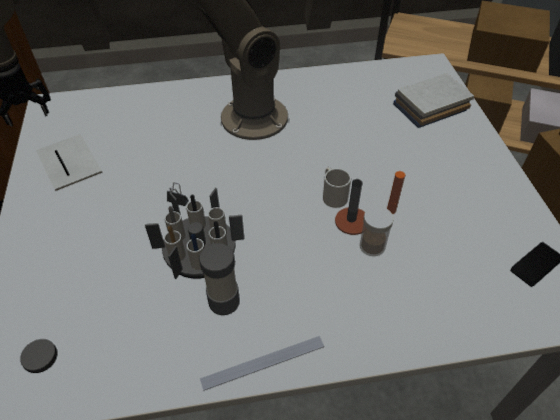

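View pics/side0.png

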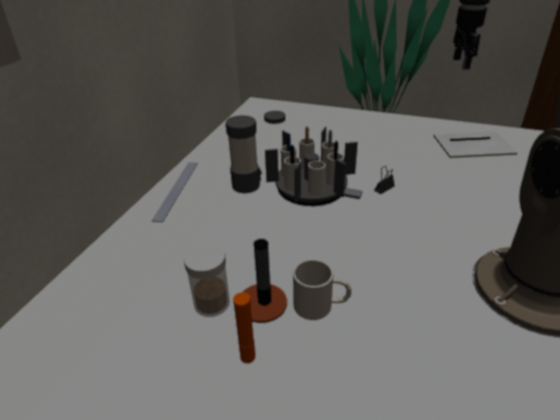

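The black marker stands on the coaster at scene (354,202), with the orange look-alike at (397,190) and the carousel around (200,235). I'll zoom in on the carousel next.

Run:
```python
from h import *
a=cv2.imread('pics/scene0.png')[165:315,130:260]; b=cv2.imread('pics/side0.png')[100:215,220:410]
g=lambda x:np.clip((x/255.)**.6*255*1.3,0,255).astype('uint8')
cv2.imwrite('pics/sz0.png',g(cv2.resize(a,None,fx=4,fy=4,interpolation=2))); cv2.imwrite('pics/dz0.png',g(cv2.resize(b,None,fx=4,fy=4,interpolation=2)))
```

```text
(no output)
```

View pics/sz0.png

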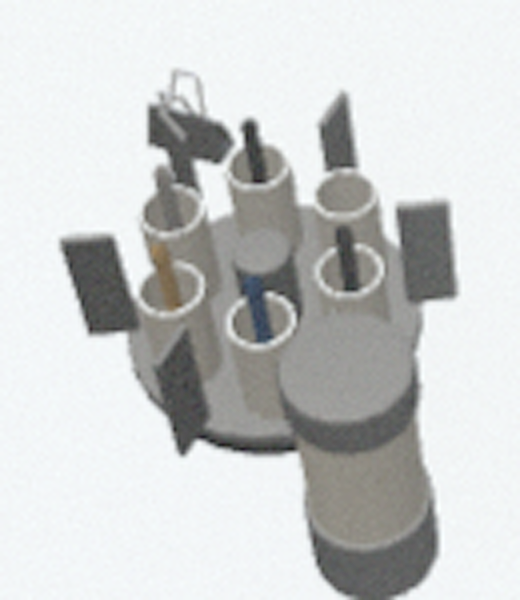

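View pics/dz0.png

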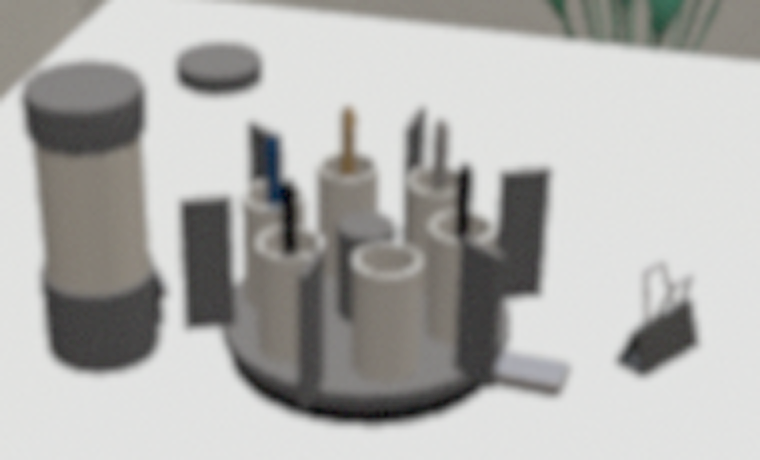

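Run:
```python
from h import *
s=cam('scene'); d=cam('side')
def fit(c,pts):
    A=np.array([at_z(c,u,v,.11)[:2] for u,v in pts]); m=A.mean(0)
    an=np.arctan2(*(A-m).T[::-1]); print(m.round(4),np.hypot(*(A-m).T).round(4),np.degrees(an).round(1))
fit(s,[(130+x/4,165+y/4) for x,y in [(345,190),(350,270),(262,322),(172,288),(172,212),(260,163)]])
fit(d,[(220+x/4,100+y/4) for x,y in [(388,260),(290,242),(275,193),(347,170),(437,182),(463,227)]])
for x,y in [(568,378),(563,390),(572,365),(495,362)]: print('tongue',at_z(d,220+x/4,100+y/4,.012).round(4))
for n,c in (('scene',s),('side',d)):
  P=cloud(c)
  for l in ['lamp','clip','jar','mug','marker_center','coaster','carousel']:
    for q in r.outline_of(c,l)[:3]:
        m=q['mask']; X=P[m]; X=X[~np.isnan(X[:,0])]
        if len(X)<20: continue
        print(n,l,round(q['conf'],2),m.sum(),np.percentile(X,[3,50,97],axis=0).round(3).tolist())
```

```text
[ 0.5458 -0.2241] [0.0669 0.0655 0.0677 0.0657 0.0652 0.067 ] [ 119.9   57.6   -2.5  -62.1 -120.7  176.9]
[ 0.5423 -0.223 ] [0.0651 0.0644 0.0665 0.0604 0.0636 0.0659] [ 118.4   56.6   -5.7  -60.9 -122.5  178.3]
tongue [ 0.3984 -0.2136  0.012 ]
tongue [ 0.3988 -0.1986  0.012 ]
tongue [ 0.3989 -0.2298  0.012 ]
tongue [ 0.4489 -0.218   0.012 ]
scene lamp 0.92 2169 [[0.693, -0.209, 0.013], [0.747, -0.174, 0.153], [0.76, -0.14, 0.203]]
scene clip 0.78 156 [[0.338, -0.307, 0.001], [0.359, -0.271, 0.02], [0.372, -0.251, 0.038]]
scene jar 0.62 418 [[0.5, 0.2, 0.011], [0.521, 0.209, 0.097], [0.526, 0.224, 0.16]]
scene mug 0.88 918 [[0.382, 0.152, 0.008], [0.437, 0.185, 0.058], [0.458, 0.221, 0.092]]
scene mug 0.55 4549 [[0.446, -0.337, 0.004], [0.55, -0.236, 0.088], [0.644, -0.113, 0.14]]
scene marker_center 0.88 391 [[0.483, 0.325, 0.007], [0.503, 0.335, 0.093], [0.509, 0.35, 0.152]]
scene marker_center 0.7 417 [[0.506, 0.2, 0.013], [0.521, 0.21, 0.099], [0.526, 0.225, 0.16]]
scene coaster 0.71 176 [[0.313, -0.307, 0.001], [0.358, -0.274, 0.021], [0.374, -0.252, 0.067]]
scene coaster 0.63 5
[... 588 characters left out ...]
72, 0.018], [0.369, -0.251, 0.048]]
side clip 0.61 5207 [[0.435, -0.319, 0.004], [0.532, -0.182, 0.078], [0.646, -0.122, 0.135]]
side mug 0.61 2337 [[0.355, 0.153, 0.007], [0.413, 0.202, 0.058], [0.451, 0.225, 0.091]]
side marker_center 0.98 1112 [[0.481, 0.33, 0.009], [0.489, 0.348, 0.096], [0.504, 0.352, 0.152]]
side marker_center 0.62 939 [[0.498, 0.205, 0.014], [0.507, 0.222, 0.099], [0.521, 0.226, 0.16]]
side marker_center 0.48 1034 [[0.469, 0.173, 0.003], [0.498, 0.222, 0.009], [0.553, 0.263, 0.024]]
side coaster 0.73 977 [[0.469, 0.173, 0.004], [0.498, 0.223, 0.009], [0.549, 0.261, 0.011]]
side carousel 0.61 4589 [[0.441, -0.308, 0.025], [0.537, -0.181, 0.085], [0.645, -0.119, 0.135]]
```

Run:
```python
from h import *
o=r.get_obs(); print(o['tcp_pos'],Ro.from_rotvec(o['orientation']).as_matrix().round(3),o['grip_width'])
```

```text
[ 0.20579494 -0.64288347  0.23932172] [[ 0.     0.952  0.305]
 [-0.     0.305 -0.952]
 [-1.     0.     0.   ]] 0.08537973155524918
```

View pics/wrist0.png

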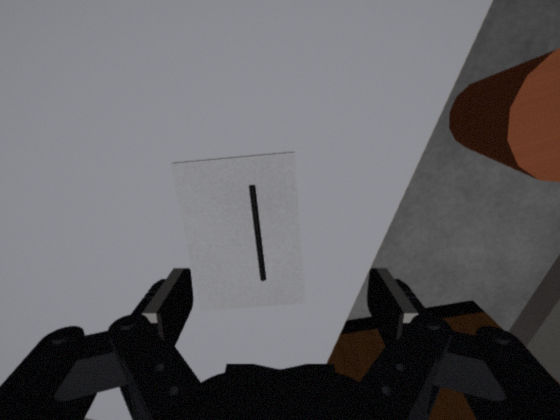

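Emit:
play_rows --pt "-1 0.01 0.015 0.04 -0.05" --pt "-1 0.035 0.05 0.04 -0.15" --pt "-1 0.06 0.085 0.04 -0.25" --pt "-1 0.09 0.125 0.04 -0.31" --pt "-1 0.118 0.165 0.04 -0.31" --pt "-1 0.146 0.204 0.04 -0.31" --pt "-1 0.175 0.243 0.04 -0.31" --pt "-1 0.203 0.283 0.04 -0.31" --pt "-1 0.231 0.322 0.04 -0.31" --pt "-1 0.26 0.362 0.04 -0.31"

```text
clock: 3.45
tcp_pos: [0.4666, -0.2794, 0.2797]
orientation: [1.21, 1.208, -1.21]
contact_force: [1.1, -0.6, 0.6]
grip_width: -0.0
```

Emit:
play_rows --pt "-1 0.024 0.034 0 0" --pt "-1 0.048 0.068 0 0" --pt "-1 0.072 0.102 0 0" --pt "-1 0.098 0.137 0 0" --pt "-1 0.124 0.173 0 0" --pt "-1 0.124 0.173 0 0" --pt "-1 0.124 0.173 0 0"

```text
clock: 4.15
tcp_pos: [0.5901, -0.1067, 0.2791]
orientation: [1.207, 1.211, -1.208]
contact_force: [-0.5, -1.4, 0.1]
grip_width: 0.0001
```

Run:
```python
from h import *
o=r.get_obs(); print(o['clock'],o['tcp_pos'],Ro.from_rotvec(o['orientation']).as_matrix().round(3)[:,2],o['grip_width'])
d=cam('side'); cv2.imwrite('pics/side1.png',cv2.resize(d['pixels'][80:230,200:420],None,fx=3.5,fy=3.5))
```

```text
4.15 [ 0.59013795 -0.10671885  0.27910724] [ 0.002 -1.    -0.   ] 9.990192494618813e-05
```

View pics/side1.png

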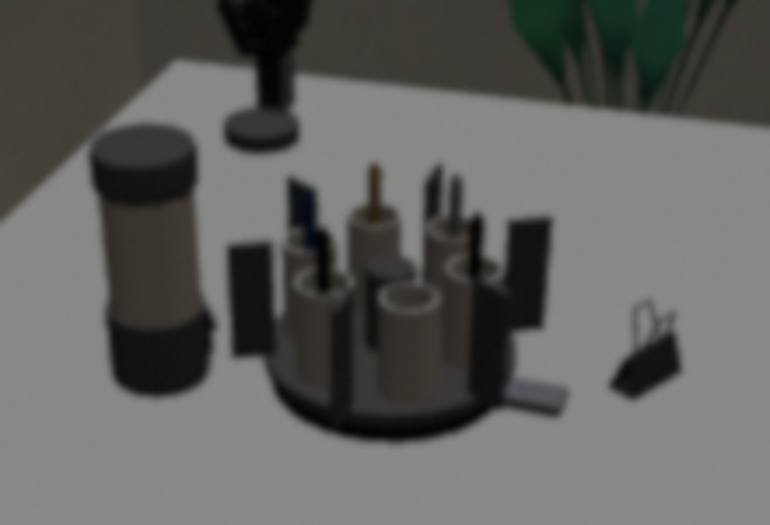

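The gripper, now shut, hangs above the gap to the right of the 87° vane, and the carousel hasn't moved. I'll lower it and push.

Emit:
play_rows --pt "-1 0 0 -0.04 0" --pt "-1 0 0 -0.08 0" --pt "-1 0 0 -0.12 0" --pt "-1 0 0 -0.15 0" --pt "-1 0 0 -0.167 0" --pt "-1 0 0 -0.167 0" --pt "-1 0 0 -0.167 0"

```text
clock: 4.9
tcp_pos: [0.5896, -0.1094, 0.1129]
orientation: [1.21, 1.208, -1.211]
contact_force: [0.6, -0.3, -0.3]
grip_width: -0.0
```

Emit:
play_rows --pt "-1 -0.01 -0.001 0 0" --pt "-1 -0.02 -0.002 0 0" --pt "-1 -0.028 -0.002 0 0" --pt "-1 -0.036 -0.002 0 0" --pt "-1 -0.044 -0.002 0 0" --pt "-1 -0.052 -0.003 0 0" --pt "-1 -0.06 -0.005 0 0" --pt "-1 -0.068 -0.007 0 0"

```text
clock: 5.7
tcp_pos: [0.5216, -0.1148, 0.1126]
orientation: [1.21, 1.209, -1.208]
contact_force: [2.4, -0.4, 0.3]
grip_width: -0.0001
```

Run:
```python
from h import *
o=r.get_obs(); print(o['clock'],o['tcp_pos'],o['contact_force'])
d=cam('side'); cv2.imwrite('pics/side2.png',cv2.resize(d['pixels'][80:230,200:420],None,fx=3.5,fy=3.5))
```

```text
5.7 [ 0.52161038 -0.11481488  0.11256767] [ 2.3829772  -0.40311358  0.33422522]
```

View pics/side2.png

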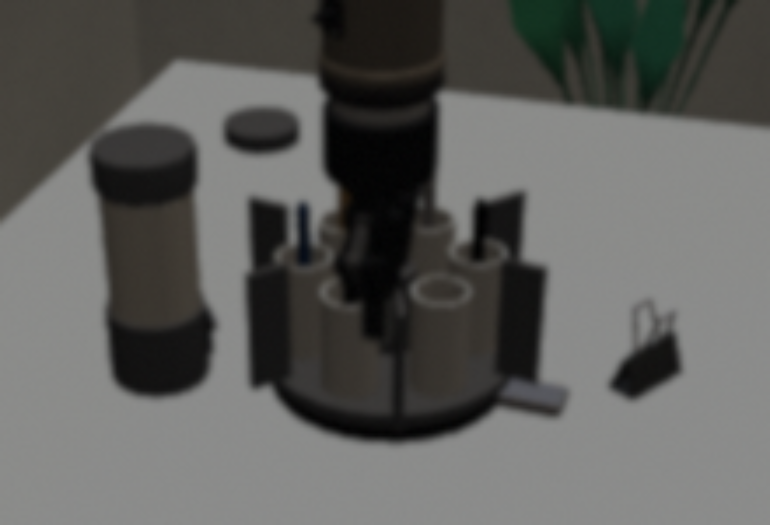

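The vane at image (400,350) is moving with the tool. I'll push on to the crest.

Emit:
play_rows --pt "-1 -0.006 -0.002 0 0" --pt "-1 -0.012 -0.004 0 0" --pt "-1 -0.017 -0.006 0 0" --pt "-1 -0.021 -0.008 0 0" --pt "-1 -0.024 -0.01 0 0" --pt "-1 -0.024 -0.01 0 0"

```text
clock: 6.35
tcp_pos: [0.4971, -0.1253, 0.1122]
orientation: [1.209, 1.209, -1.21]
contact_force: [-0.3, -0.2, -0.2]
grip_width: 0.0002
```

Run:
```python
from h import *
o=r.get_obs(); print(o['clock'],o['tcp_pos'],o['contact_force'])
d=cam('side'); cv2.imwrite('pics/side3.png',cv2.resize(d['pixels'][80:230,200:420],None,fx=3.5,fy=3.5))
```

```text
6.35 [ 0.49710609 -0.1252922   0.11217579] [-0.2650183  -0.24105771 -0.23254496]
```

View pics/side3.png

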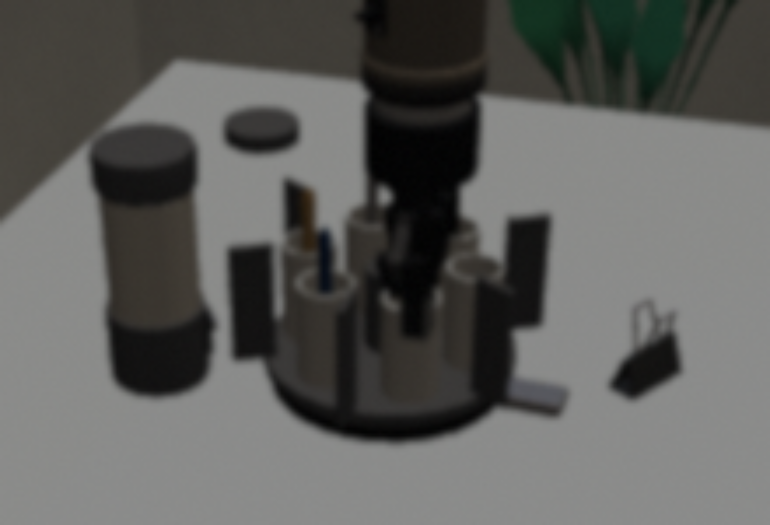

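It clicked on: the empty tube now stands at image (475,268), above the tongue. I'll retract straight up, cross to the marker and open.

Emit:
play_rows --pt "-1 0 0 0.04 0" --pt "-1 0 0 0.08 0" --pt "-1 0 0 0.12 0" --pt "-1 0 0 0.17 0" --pt "0.3 0.002 0.04 0.19 0" --pt "0.3 0.004 0.085 0.19 0" --pt "0.3 0.006 0.13 0.19 0" --pt "0.3 0.008 0.175 0.19 0" --pt "0.3 0.01 0.22 0.19 0" --pt "0.3 0.012 0.265 0.19 0"

```text
clock: 7.4
tcp_pos: [0.5096, 0.142, 0.3025]
orientation: [1.21, 1.209, -1.209]
contact_force: [0.8, -0.5, 0.3]
grip_width: 0.0555
```

Emit:
play_rows --pt "0.4 0 0.04 0 0" --pt "0.4 0.002 0.073 0 0" --pt "0.4 0.004 0.073 0 0" --pt "0.4 0.004 0.073 0 0" --pt "0.4 0.004 0.073 0 0"

```text
clock: 7.9
tcp_pos: [0.5141, 0.2117, 0.3021]
orientation: [1.21, 1.208, -1.211]
contact_force: [-1.0, -0.3, -0.1]
grip_width: 0.0598
```

Run:
```python
from h import *
o=r.get_obs(); print(o['clock'],o['tcp_pos'],o['contact_force'],o['grip_width'])
for n in ['scene','side','wrist']:
    d=cam(n); cv2.imwrite(f'pics/{n}4.png',d['pixels'])
    P=cloud(d)
    for l,z in [('marker_center',.083),('free_tube',.11),('tongue_station',.11),('coaster',0),('vane',.13)]:
        for x in r.pinpoint(d,l)[:2]:
            u,v=x['position'][0]*560,x['position'][1]*420
            print(n,l,round(x['conf'],2),round(u),round(v),at_z(d,u,v,z).round(4))
    # marker: points near, above .05
    X=P.reshape(-1,3); X=X[np.isfinite(X[:,0])]
    k=(abs(X[:,0]-.513)<.035)&(abs(X[:,1]-.213)<.035)&(X[:,2]>.1)&(X[:,2]<.17)
    if k.sum()>20: print(n,k.sum(),np.percentile(X[k],[2,50,98],axis=0).round(4).tolist())
```

```text
7.9 [0.51406856 0.21174335 0.30208354] [-0.97438076 -0.29452218 -0.09876605] 0.059796274691312885
scene marker_center 0.94 396 193 [0.4998 0.3373 0.083 ]
scene marker_center 0.86 355 199 [0.5039 0.2171 0.083 ]
scene free_tube 0.81 194 205 [ 0.4773 -0.2217  0.11  ]
scene tongue_station 0.65 197 206 [ 0.4798 -0.2143  0.11  ]
scene coaster 0.94 353 222 [0.517 0.218 0.   ]
scene coaster 0.65 370 246 [0.6094 0.242  0.    ]
scene vane 0.57 173 193 [ 0.4401 -0.2736  0.13  ]
scene 210 [[0.5006, 0.2002, 0.1025], [0.5199, 0.2102, 0.1421], [0.5259, 0.2248, 0.1611]]
side marker_center 0.76 244 332 [0.4896 0.3494 0.083 ]
side marker_center 0.61 262 275 [0.511  0.2174 0.083 ]
side free_tube 0.96 335 156 [ 0.48   -0.2246  0.11  ]
side coaster 0.9 263 303 [0.5156 0.2126 0.    ]
side vane 0.58 352 143 [ 0.4458 -0.2722  0.13  ]
side 470 [[0.4978, 0.2022, 0.1016], [0.5075, 0.2215, 0.1401], [0.5225, 0.2263, 0.1605]]
wrist marker_center 0.85 280 183 [0.5149 0.2139 0.083 ]
wrist marker_center 0.76 178 198 [0.4959 0.3365 0.083 ]
wrist coaster 0.91 277 171 [0.5144 0.2179 0.    ]
wrist 880 [[0.4996, 0.2021, 0.1046], [0.5162, 0.2142, 0.1575], [0.5247, 0.2262, 0.1591]]
```

View pics/wrist4.png

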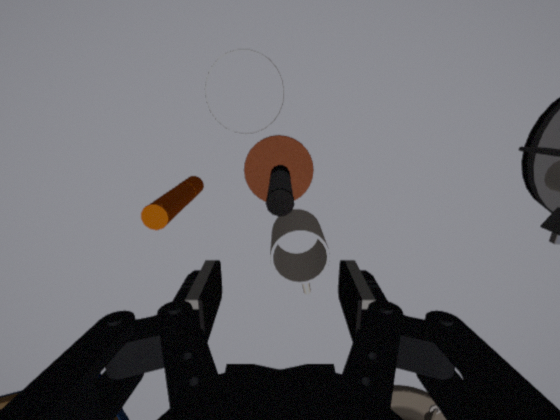

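View pics/scene4.png

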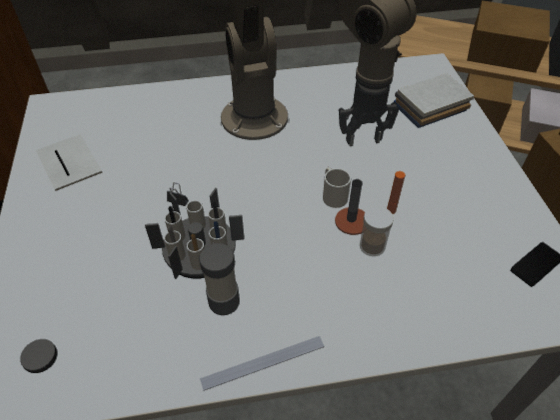

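The marker stands free under the jaws, at wrist pixel (280,185), between the jar above it and the mug below. The scene view shows the empty tube at (194,208), above the tongue. I'll lower the gripper and close on the marker.

Emit:
play_rows --pt "0.4 0 0.002 -0.04 0" --pt "0.4 0 0.002 -0.08 0" --pt "0.4 0 0.002 -0.115 0" --pt "0.4 0 0.002 -0.145 0" --pt "0.4 0 0.002 -0.165 0" --pt "0.4 0 0.002 -0.18 0" --pt "0.4 0 0.002 -0.18 0"

```text
clock: 9.5
tcp_pos: [0.5128, 0.2146, 0.1205]
orientation: [1.207, 1.21, -1.212]
contact_force: [0.5, 0.4, -0.0]
grip_width: 0.0596
```

Emit:
play_rows --pt "-1 0 0 0 0" --pt "-1 0 0 0 0" --pt "-1 0 0 0 0" --pt "-1 0 0 0 0" --pt "-1 0 0 0 0" --pt "-1 0 0 0 0" --pt "-1 0 0 0 0" --pt "-1 0 0 0 0" --force 40

```text
clock: 10.3
tcp_pos: [0.5148, 0.2155, 0.1237]
orientation: [1.211, 1.208, -1.207]
contact_force: [0.1, -0.5, 7.0]
grip_width: 0.0273
```

Emit:
play_rows --pt "-1 0 0 0.01 0" --pt "-1 0 0 0.03 0" --pt "-1 0 0 0.06 0" --pt "-1 0 0 0.1 0" --pt "-1 0 0 0.14 0" --pt "-1 0 0 0.17 0" --pt "-1 0 0 0.18 0" --pt "-1 0 0 0.18 0"

```text
clock: 11.1
tcp_pos: [0.5142, 0.2154, 0.3039]
orientation: [1.211, 1.208, -1.207]
contact_force: [0.6, 0.4, -0.8]
grip_width: 0.0272
```

```bash
cat > axis.py <<'E'
from h import *
def marker(d,rng=.035,lo=.05,plot=None):
    # points of held marker: below fingertips, dark cylinder
    o=r.get_obs(); t=o['tcp_pos']
    P=cloud(d).reshape(-1,3); P=P[np.isfinite(P[:,0])]
    k=(np.hypot(P[:,0]-t[0],P[:,1]-t[1])<rng)&(P[:,2]<t[2]-.015)&(P[:,2]>t[2]-.13)
    X=P[k]
    from scipy.optimize import least_squares
    zm=t[2]-.07
    def f(p): return np.hypot(X[:,0]-p[0]-p[2]*(X[:,2]-zm),X[:,1]-p[1]-p[3]*(X[:,2]-zm))-.014
    s=least_squares(f,[t[0],t[1],0,0],loss='soft_l1',f_scale=.002)
    p=s.x; bz=t[2]-.114
    return len(X),(p[:2]-t[:2]).round(4),p[2:].round(4),np.abs(s.fun).mean().round(4),X[:,2].min().round(4), 'bottom',(p[:2]+p[2:]*(bz-zm)-t[:2]).round(4)
E
python3 - <<'E'
from axis import *
o=r.get_obs(); print(o['clock'],o['tcp_pos'],o['contact_force'],o['grip_width'])
for n in ['scene','side']:
    d=cam(n); cv2.imwrite(f'pics/{n}5.png',d['pixels'][:, :]); print(n,marker(d))
E
```

```text
11.1 [0.51420889 0.21543146 0.30385431] [ 0.59239554  0.40037611 -0.81728069] 0.027168682486263633
scene (309, array([-0.0037,  0.0002]), array([-0.0091,  0.0126]), np.float64(0.0012), np.float64(0.1875), 'bottom', array([-0.0033, -0.0004]))
side (746, array([-0.0028, -0.0025]), array([0.0027, 0.0066]), np.float64(0.0007), np.float64(0.186), 'bottom', array([-0.003 , -0.0028]))
```

View pics/side5.png

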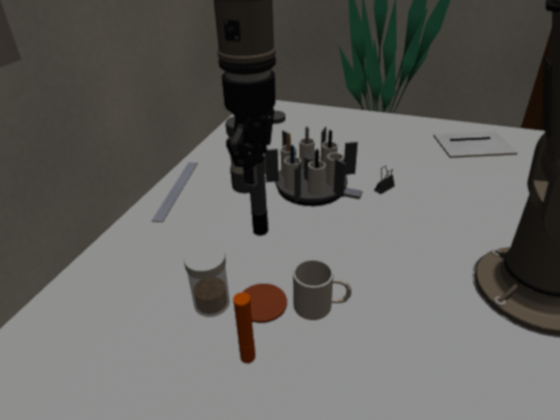

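The marker hangs upright in the jaws with its bottom at side pixel (260,232). The coaster is empty, and the mug, jar and orange rod haven't moved. I'll carry it to the tube.

Emit:
play_rows --pt "-1 -0.002 -0.02 0.01 0" --pt "-1 -0.004 -0.055 0.02 0" --pt "-1 -0.008 -0.1 0.02 0" --pt "-1 -0.011 -0.145 0.02 0" --pt "-1 -0.015 -0.19 0.02 0" --pt "-1 -0.018 -0.235 0.02 0" --pt "-1 -0.022 -0.28 0.02 0" --pt "-1 -0.025 -0.325 0.02 0" --pt "-1 -0.029 -0.37 0.02 0" --pt "-1 -0.031 -0.405 0.02 0"

```text
clock: 12.2
tcp_pos: [0.4809, -0.1928, 0.3201]
orientation: [1.209, 1.211, -1.214]
contact_force: [-0.6, -0.1, -0.3]
grip_width: 0.0272
```

Emit:
play_rows --pt "-1 -0.001 -0.02 0 0" --pt "-1 -0.002 -0.032 0 0" --pt "-1 -0.002 -0.032 -0.01 0" --pt "-1 -0.002 -0.032 -0.02 0" --pt "-1 -0.002 -0.032 -0.02 0" --pt "-1 -0.002 -0.032 -0.02 0"

```text
clock: 12.8
tcp_pos: [0.4808, -0.2204, 0.3017]
orientation: [1.208, 1.212, -1.208]
contact_force: [-0.1, 0.6, 0.3]
grip_width: 0.0272
```

Run:
```python
from axis import *
o=r.get_obs(); print(o['clock'],o['tcp_pos'],o['contact_force'],o['grip_width'])
for n,b in [('scene',(130,120)),('side',(250,60)),('wrist',(0,0))]:
    d=cam(n)
    if n!='wrist': print(n,marker(d))
    for q in r.pinpoint(d,'free_tube')[:2]:
        u,v=q['position'][0]*560,q['position'][1]*420; print(n,'tube',q['conf'],round(u),round(v),at_z(d,u,v,.11).round(4))
    im=d['pixels'] if n=='wrist' else cv2.resize(d['pixels'][b[1]:b[1]+150,b[0]:b[0]+150],None,fx=4,fy=4,interpolation=2)
    cv2.imwrite(f'pics/{n}6.png',np.clip((im/255.)**.6*255*1.2,0,255).astype('uint8'))
```

```text
12.8 [ 0.48080831 -0.22037511  0.30169201] [-0.06625157  0.6141779   0.30566594] 0.02723200197807593
scene (320, array([-0.0048, -0.    ]), array([-0.0019,  0.0104]), np.float64(0.0011), np.float64(0.1873), 'bottom', array([-0.0047, -0.0005]))
scene tube 0.65 197 208 [ 0.4879 -0.2148  0.11  ]
scene tube 0.37 170 193 [ 0.4188 -0.2857  0.11  ]
side (427, array([-0.0041, -0.0027]), array([0.0037, 0.0024]), np.float64(0.0012), np.float64(0.1879), 'bottom', array([-0.0043, -0.0028]))
side tube 0.82 333 157 [ 0.4829 -0.2176  0.11  ]
wrist tube 0.6 282 192 [ 0.4779 -0.2233  0.11  ]
wrist tube 0.41 281 246 [ 0.4116 -0.2219  0.11  ]
```

View pics/scene6.png

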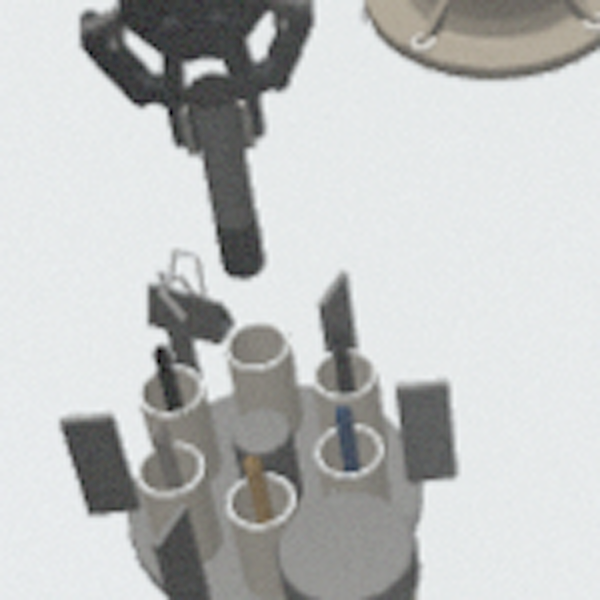

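View pics/side6.png

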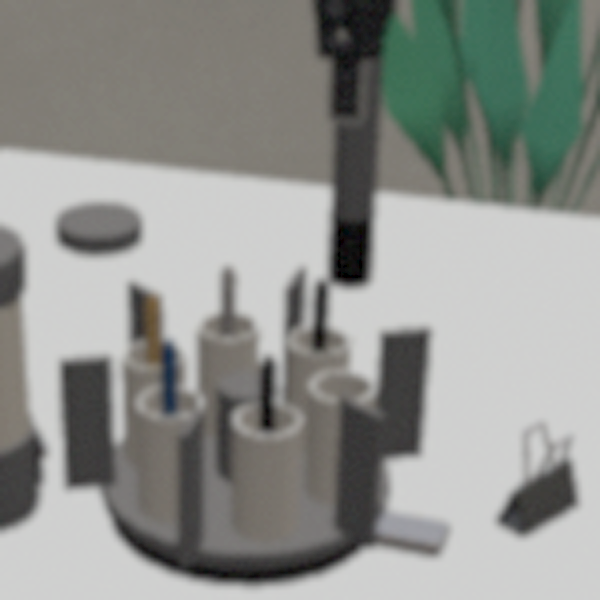

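View pics/wrist6.png

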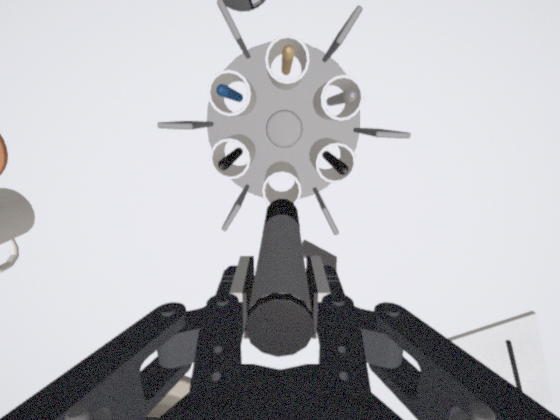

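Run:
```python
from h import *
s=cam('scene');d=cam('side');w=cam('wrist')
print(at_z(s,195,206.5,.11),at_z(d,335.5,157,.11))
A=np.array([at_z(w,*p,.11)[:2] for p in [(282,190),(231,158),(229,93),(288,60),(340,98),(335,162)]]);m=A.mean(0)
print(m,A[0],np.hypot(*(A-m).T).round(4),np.degrees(np.arctan2(*(A-m).T[::-1])).round(1))
# rim points by depth z in .1-.115 near tube
for n,c in (('scene',s),('side',d),('wrist',w)):
    P=cloud(c).reshape(-1,3); k=(abs(P[:,0]-.478)<.03)&(abs(P[:,1]+.223)<.03)&(abs(P[:,2]-.11)<.005)
    X=P[k]; 
    if len(X)>8:
        c2=(X[:,:2].max(0)+X[:,:2].min(0))/2; print(n,len(X),c2.round(4),np.ptp(X[:,:2],axis=0).round(4))
# wrist: marker bottom-end pixel
for z in (.1875,): print('wrist marker bottom centre guess', at_z(w,282,210,z))
```

```text
[ 0.48158956 -0.22054395  0.11      ] [ 0.47664659 -0.21948451  0.11      ]
[ 0.5448924  -0.22567389] [ 0.4795709  -0.22361232] [0.0654 0.0643 0.0657 0.065  0.0639 0.0648] [ 178.2  118.    58.    -3.   -61.8 -122.1]
scene 77 [ 0.4794 -0.223 ] [0.0461 0.0429]
side 72 [ 0.4782 -0.2246] [0.0429 0.0469]
wrist 262 [ 0.4819 -0.2225] [0.0376 0.0423]
wrist marker bottom centre guess [ 0.480599   -0.22300294  0.1875    ]
```

Emit:
play_rows --pt "-1 0.002 -0.001 -0.02 0" --pt "-1 0.002 -0.001 -0.045 0" --pt "-1 0.002 -0.001 -0.06 0" --pt "-1 0.002 -0.001 -0.07 0" --pt "-1 0.002 -0.001 -0.08 0" --pt "-1 0.002 -0.001 -0.09 0" --pt "-1 0.002 -0.001 -0.09 0" --pt "-1 0.002 -0.001 -0.09 0"

```text
clock: 14.05
tcp_pos: [0.483, -0.2229, 0.2126]
orientation: [1.209, 1.209, -1.209]
contact_force: [0.2, -0.4, -1.1]
grip_width: 0.0271
```

Run:
```python
from h import *
o=r.get_obs(); print(o['clock'],o['tcp_pos'],o['contact_force'],o['grip_width'])
ims=[]
for n,b in [('scene',(145,150)),('side',(280,90))]:
    d=cam(n); im=cv2.resize(d['pixels'][b[1]:b[1]+100,b[0]:b[0]+80],None,fx=5,fy=5,interpolation=2)
    ims.append(np.clip((im/255.)**.6*255*1.2,0,255).astype('uint8'))
cv2.imwrite('pics/pair7.png',np.hstack(ims))
```

```text
14.05 [ 0.48300784 -0.22294009  0.2125528 ] [ 0.2098996  -0.38352715 -1.08592494] 0.027148997971624914
```

View pics/pair7.png

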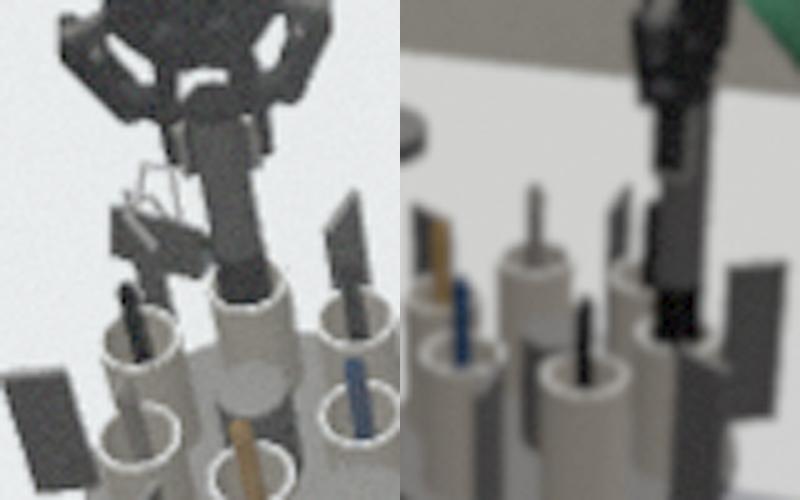

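The marker's end is inside the mouth in both views: scene half about (243,285), side half about (680,325). The side force is close to zero. I'll lower it to the floor.

Emit:
play_rows --pt "-1 0 0.0005 -0.015 0" --pt "-1 0 0.0005 -0.03 0" --pt "-1 0 0.0005 -0.042 0" --pt "-1 0 0.0005 -0.05 0" --pt "-1 0 0.0005 -0.055 0" --pt "-1 0 0.0005 -0.058 0" --pt "-1 0 0.0005 -0.058 0"

```text
clock: 14.85
tcp_pos: [0.4828, -0.2224, 0.1542]
orientation: [1.209, 1.209, -1.209]
contact_force: [-0.8, -0.2, -1.1]
grip_width: 0.0271
```

Emit:
play_rows --pt "-1 0 0 -0.001 0" --pt "-1 0 0 -0.002 0" --pt "-1 0 0 -0.003 0" --pt "-1 0 0 -0.003 0"

```text
clock: 15.25
tcp_pos: [0.4828, -0.2224, 0.1513]
orientation: [1.209, 1.209, -1.209]
contact_force: [-0.1, -0.2, 0.1]
grip_width: 0.0271
```

Emit:
play_rows --pt "-1 0 0 -0.0007 0" --pt "-1 0 0 -0.0014 0" --pt "-1 0 0 -0.0014 0"

```text
clock: 15.55
tcp_pos: [0.4833, -0.2225, 0.1507]
orientation: [1.21, 1.208, -1.209]
contact_force: [-1.5, 0.3, 5.0]
grip_width: 0.0271
```

It touched the floor at 5 N, with the bottom at about z 35 mm. Now I'll open the gripper a little.

Emit:
play_rows --pt "0.0 0 0 0 0" --pt "0.0 0 0 0 0" --pt "0.0 0 0 0 0" --pt "0.0 0 0 0 0" --pt "0.0 0 0 0 0"

```text
clock: 16.05
tcp_pos: [0.4828, -0.2224, 0.1498]
orientation: [1.209, 1.209, -1.209]
contact_force: [-0.2, 0.6, -0.0]
grip_width: 0.0426
```

Emit:
play_rows --pt "0.0 0 0 0.01 0" --pt "0.0 0 0 0.03 0" --pt "0.0 0 0 0.06 0" --pt "0.0 0 0 0.1 0" --pt "0.0 0 0 0.14 0" --pt "0.0 0 0 0.18 0" --pt "0.0 0 0 0.18 0" --pt "0.0 0 0 0.18 0"

```text
clock: 16.85
tcp_pos: [0.4831, -0.2225, 0.3314]
orientation: [1.21, 1.206, -1.208]
contact_force: [-0.0, -0.2, -1.2]
grip_width: 0.0427
```

Run:
```python
from h import *
o=r.get_obs(); print(o['clock'],o['tcp_pos'],o['contact_force'],o['grip_width'])
for n,b in [('scene',(120,140)),('side',(230,60))]:
    d=cam(n); im=cv2.resize(d['pixels'][b[1]:b[1]+150,b[0]:b[0]+180],None,fx=4,fy=4,interpolation=2)
    cv2.imwrite(f'pics/{n}8.png',np.clip((im/255.)**.6*255*1.2,0,255).astype('uint8'))
    P=cloud(d).reshape(-1,3); k=(np.hypot(P[:,0]-.479,P[:,1]+.2225)<.03)&(P[:,2]>.12)&(P[:,2]<.22)
    X=P[k]; print(n,np.percentile(X,[2,50,98],axis=0).round(4).tolist())
    for l in ['lamp','jar','mug','clip']:
        for q in r.pinpoint(d,l)[:1]:
            u,v=q['position'][0]*560,q['position'][1]*420; print(l,round(q['conf'],2),at_z(d,u,v,0).round(3))
```

```text
16.85 [ 0.48312216 -0.22247183  0.33135337] [-0.04506882 -0.20530658 -1.18616361] 0.04274163422056256
scene [[0.4687, -0.236, 0.1223], [0.4893, -0.2228, 0.1658], [0.4957, -0.2104, 0.1893]]
lamp 0.81 [ 0.721 -0.177  0.   ]
jar 0.62 [0.622 0.242 0.   ]
mug 0.65 [0.418 0.184 0.   ]
clip 0.7 [ 0.337 -0.282  0.   ]
side [[0.4657, -0.2321, 0.1221], [0.4767, -0.2146, 0.1594], [0.4903, -0.209, 0.1869]]
lamp 0.67 [ 0.72  -0.175  0.   ]
jar 0.56 [0.61  0.243 0.   ]
mug 0.6 [0.422 0.184 0.   ]
clip 0.72 [ 0.343 -0.28   0.   ]
```

View pics/scene8.png

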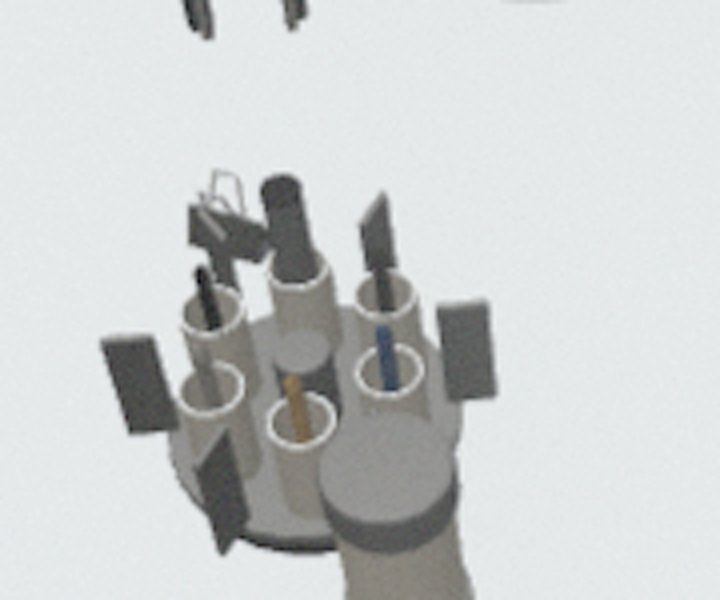

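View pics/side8.png

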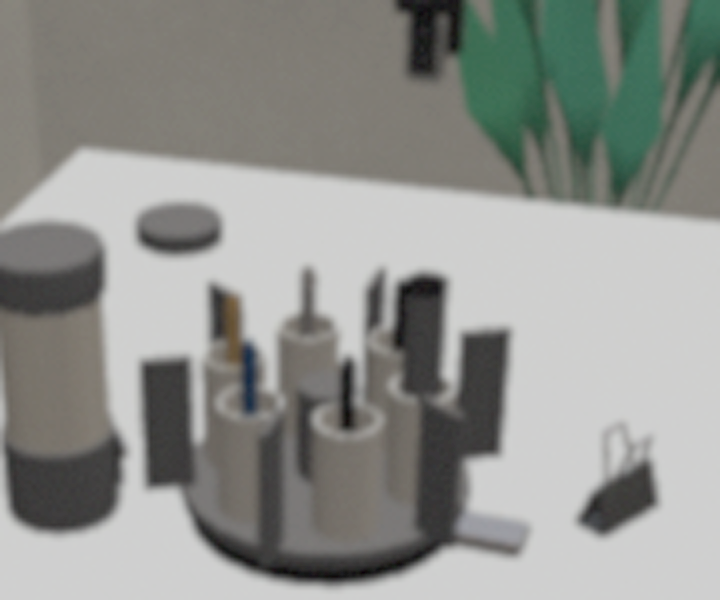

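The marker stands upright in the tongue-side tube (scene (295,230), side (422,335)). Its top is at about z 186 mm, where 185 mm is expected. The gripper is clear and nothing else has shifted, so I'm handing in.

```bash
python3 -c "
from bench import r
print(r.hand_in())"
```

```text
the job is handed in; nothing more can be done
None
```

The marker is standing in the empty tube above the tongue, and I handed the job in at about 17 s of the 72 s allowed.

- **Carousel:** I pushed one vane counterclockwise by one click. The empty tube, which had been about 60° from the tongue, snapped to rest above it. The highest force I read while pushing was about 2.4 N.
- **Marker:** I took the black marker off the coaster and let it down until it touched the tube floor at about 5 N. Then I let go and withdrew straight up.
- **Last checks:** Both fixed cameras show the marker upright in that tube. Its top reads 187–189 mm, close to the 185 mm expected for standing on the bottom.
- **Other items:** The lamp, jar, mug and clip show no visible shift. The networks' positions for them differ by up to about 15 mm between shots, so that check is coarse. The robot never touched them or the orange look-alike.

No check failed. The only disagreement was 3–5 mm between cameras on the tube's centre. I averaged them, and the marker went in with almost no side force.

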